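Set out the dried plywood miniatures in reverse order

TASK

The four plywood miniatures have dried: move them all from the black drying rack to the bays of the walnut display stand in reverse order, since visitors read the row from the other side of the table: as you see it from the robot's side, the leftmost on the rack goes into the rightmost bay, and so on until the rightmost goes into the leftmost bay. Stand each one upright and flat on the floor of its own bay, square to the stand (its long side along the row), without tipping or dropping any.

Things in the scene. Friction and masses are not known exactly. Their poses are not given: they have to be found in the camera images.
- camera: Plain plywood miniature camera, the lowest: body 26 (x) x 44 (y) mm, 6 to 38 mm above the origin; small block on top up to 46 mm, dark button beside it, flat dark disc (lens) on the front. Grip front and back across the 26 mm. Foot 34 (x) x 46 (y) x 6 mm. Origin: centre of the foot's underside; z up, front at -x. About 60 g.
- clock: Plain plywood carriage clock: box 26 (x) x 38 (y) mm, 6 to 50 mm above the origin, under a 28 x 42 mm cap plate and a dark loop handle up to 66 mm; pale round dial on the front. Grip front and back across the 26 mm. Foot 34 (x) x 46 (y) x 6 mm. Origin: centre of the foot's underside; z up, front at -x. About 60 g.
- house: Plain plywood house: walls 26 (x) x 40 (y) mm, 6 to 40 mm above the origin; gables front and back, ridge along x about 62 mm up, dark roof overhanging the gables by 3 mm. Grip front and back across the 26 mm. Foot 34 (x) x 46 (y) x 6 mm. Origin: centre of the foot's underside; z up, front at -x. About 60 g.
- lighthouse: Plain plywood lighthouse: round tower 28 mm in diameter, 6 to 46 mm above the origin; gallery disc 33 mm in diameter at 46 to 49 mm, white lantern and dark cone cap up to 67 mm. Grip across the 28 mm tower. Foot 34 (x) x 46 (y) x 6 mm. Origin: centre of the foot's underside; z up, front at -x. About 60 g.
- drying_rack: Low black steel drying rack, 68 (x) x 304 (y) mm, fixed; left or right of the stand, turned up to 25 degrees. Origin: centre of its underside. Four bays along its y axis at y = +114, +38, -38, -114 mm (+y end is left seen from the robot), a cork mat in each. Tray top 10 mm up, ribs between bays 18 mm, end cheeks 24 mm high.
- display_stand: Walnut display stand, 68 (x) x 304 (y) mm, fixed, turned up to 25 degrees, empty at the start. Origin: centre of its underside. Four shallow bays along its y axis, centred at x = 0, y = +114, +38, -38, -114 mm (+y end is left seen from the robot); each 52 (x) x 62 (y) mm, floor 8 mm and rim 14 mm above the origin.
- mat_camera: Cork mat 56 (x) x 66 (y) x 4 mm, fixed in the drying rack's bay where the camera stands at the start (the four mats look alike; this one is known by the camera on it, and stays behind). Origin: centre of its underside, 10 mm above the table; the camera stands on its top, 14 mm above the table.
- mat_clock: Cork mat 56 (x) x 66 (y) x 4 mm, fixed in the drying rack's bay where the clock stands at the start (the four mats look alike; this one is known by the clock on it, and stays behind). Origin: centre of its underside, 10 mm above the table; the clock stands on its top, 14 mm above the table.
- mat_house: Cork mat 56 (x) x 66 (y) x 4 mm, fixed in the drying rack's bay where the house stands at the start (the four mats look alike; this one is known by the house on it, and stays behind). Origin: centre of its underside, 10 mm above the table; the house stands on its top, 14 mm above the table.
- mat_lighthouse: Cork mat 56 (x) x 66 (y) x 4 mm, fixed in the drying rack's bay where the lighthouse stands at the start (the four mats look alike; this one is known by the lighthouse on it, and stays behind). Origin: centre of its underside, 10 mm above the table; the lighthouse stands on its top, 14 mm above the table.

How it is judged:
By the outcome, as a careful person would: the job done as asked, in the order asked, and still so for the second after the job is handed in, with the robot touching nothing.
It also fails if it takes over 128 s, if anything falls off the work surface, if the arm or the gripper's body presses on something with over 40 N, if the wrist force passes 120 N, or if a joint passes its speed limit or range.

ROBOT

A 6-joint arm with a two-finger parallel gripper is mounted at the origin on the work surface. World frame = base frame: x ahead of the robot, y to its left, z up, the work surface at z = 0. Lengths are in m, angles in rad, forces in N, time in s.
With the tool pointing down it reaches from about 0.225 to 0.875 m from the base axis. Payload 3.4 kg.
Tool frame: the origin (TCP) lies on the centre line of the jaws, within the pads' length; the fingertips stand 14 mm ahead of it and the grasp point (between the pads) lies 5 mm behind it; z points along the fingers, y is the line along which they close (so a half turn about z gives the same grasp; the last joint's range is limited). The gripper opens to 85 mm and grips with 20 to 120 N. Pads are 22 mm wide; open, the fingers measure 114 mm over their backs; the gripper's body (76 mm by 85 mm) begins 54 mm behind the grasp point. The pads swing forward as they close: fully open they stand 13 mm farther back than shut.
Start: joints at [1.088, 0.276, 1.505, -0, 1.361, -0.121], TCP at [0.204, 0.538, 0.245] pointing down, gripper open.
Joint ranges: [-2.89, 2.89], [-0.75, 2.08], [0.22, 2.7], [-1.18, 4.32], [0.11, 2.71], [-2.7, 2.7]. Speed limits (rad/s): [2.57, 2.57, 3.14, 3.14, 3.14, 3.14].

INTERFACE

Orientations are given as a unit quaternion [w, x, y, z].
In Python, from rig import manip, eyes gives the robot as it stands.
- The arm moves only by the shell command python3 -m creep 'ROWS' [FORCE]. ROWS is JSON, a list of rows, each a list of 5 numbers: the opening, from 0 (shut) to 1 (fully open), then the shift along the tool's x, y, z normalised to -1 to 1, where 1 is 0.5 m, then the turn about the tool's z normalised to -1 to 1, where 1 is 360 degrees. In form: [[fingers, dx, dy, dz, spin], ...]. A call has 1 to 10 rows; each row is the pose to reach, as a shift and turn from the pose commanded when the call began, along the tool's axes at that moment, turning the shorter way round; what a row does not reach only later rows make up. A row lasts 1/10 s, in which the tool goes at most 50 mm and 8.59 degrees, less where a joint would pass 70% of its speed; a pose out of reach is approached as far as the arm can. A call with a number of a shift or a turn outside -1 to 1 is refused whole. A call with a gripper value outside its range is refused whole. The fingers move at their own pace and stop on an object; FORCE is the grip in N (left out, the last holds). Time passes only in rows, so rows that repeat a pose let the fingers close. It gives the time, the measured TCP pose, the force, the opening and the grip force at its end, in the units of the state.
- manip.get_state(): the state, without advancing time (a new reading comes with each control period).
- eyes.get_image(name): name is "scene" or "side" or "wrist"; returns a dict with "frame" (480x640x3 uint8, red, green, blue), "fx", "fy", "cx", "cy" (pixels), "R" (3x3) and "t" (3): a world point X has camera coordinates R X + t. Camera axes: x right, y down, z forward; pixel columns grow to the right and rows downward; lengths in m; the calibration is good to about 2 mm. A picture is of the moment at which its call begins. There is no depth.
- manip.sign_off(): hands the job in; it is judged then, once.
Trained networks look in the newest picture that a camera, given by its name, has taken for a name from the list of things; names that differ only in an ending like _2 or _b are one class to them, and where a whole thing is asked for, a point or a joint stands for the part that bears it (a point fixed in the world has none). Each returns a list of dicts, best first, with "confidence" (0 to 1); they miss things now and then, are a little off and sometimes report something else, mostly with a low value. They report only what shows in the picture. A call takes as long as a camera call.
- eyes.regions_of(camera, label): "mask" (480x640 bool, what is visible of it) and "bbox" ([left, top, right, bottom] in pixels, round what is visible of it).
- eyes.place_of(camera, label): "centre" ([column, row] in pixels: a listed point, or the origin of a listed thing).
The state is a dict: "clock": time; "qpos": joint angles; "qd": joint speeds; "effort": joint torques, N m; "position": TCP position; "ee_rot": TCP orientation; "contact_force": force on the tool from outside, world axes, zero at the start; "moment": the same for the moment, N m; "width": finger opening in m; "gripper_force": force on a finger pad.
Only numpy, scipy, OpenCV 4.12 (cv2) and the standard library are available. Lean on these libraries where they do the work, as an engineer would, in place of code of your own. Each camera call takes 0.05 s, during which the arm holds its last target. There are 200 camera calls.

## Working session

There is one attempt and no reset: what is moved stays moved. The work goes in short steps, Python scripts to look and compute and a shell command to move; the robot and the scene stay as the last step left them, time stands still between calls to the robot, and variables do not carry over. Pictures are saved under pics/ and viewed, at most 14 in all, crops included, and the job is handed in when it is done.

```bash
mkdir -p pics; ls; cat > h.py <<'E'
import numpy as np, cv2
from rig import manip, eyes
def snap(n,f=None):
    im=eyes.get_image(n)
    if f: cv2.imwrite('pics/'+f,im['frame'][:,:,::-1])
    return im
E
python3 - <<'E'
from h import *
s=manip.get_state()
for k in s: print(k,np.round(s[k],4))
for c in ['scene','side','wrist']:
    im=snap(c,c+'0.png'); 
    print(c,im['fx'],im['cx'],im['cy'],np.round(-im['R'].T@im['t'],3),np.round(im['R'],2).tolist())
    for l in ['camera','clock','house','lighthouse','drying_rack','display_stand']:
        for d in eyes.place_of(c,l)[:2]: print(l,np.round(d['centre'],1),round(d['confidence'],2))
E
```

```text
pics
clock 0.0
qpos [ 1.088   0.2766  1.5062  0.      1.3607 -0.121 ]
qd [ 0.001   0.0005  0.0002 -0.0008  0.0001 -0.0002]
effort [-1.60000e-03 -4.16777e+01 -2.45801e+01 -2.00000e-04  1.09000e-02
  0.00000e+00]
position [0.2033 0.5373 0.2444]
ee_rot [-3.000e-04  1.799e-01  9.837e-01 -9.000e-04]
contact_force [0.3407 0.1492 0.3182]
moment [0.0041 0.0086 0.0134]
gripper_force 0.0
width 0.0857
scene 500.1999203873444 319.3639345403836 239.69863175744877 [0.973 0.184 0.779] [[-0.39, 0.92, -0.01], [0.76, 0.31, -0.57], [-0.52, -0.23, -0.82]]
camera [415.5 264.2] 0.3
clock [456.4 289.3] 0.38
house [420.9 267.5] 0.87
lighthouse [496.5 312.2] 0.84
drying_rack [435.1 279. ] 0.76
display_stand [235.9 209.6] 0.63
side 518.1292902977873 321.116605984671 243.86042523707954 [0.409 0.759 0.701] [[-0.99, -0.14, 0.01], [-0.1, 0.64, -0.76], [0.1, -0.75, -0.65]]
camera [310.2 351.2] 0.8
camera [294.3 387. ] 0.39
clock [345.7 292. ] 0.84
house [330.6 321.5] 0.98
lighthouse [297.2 388.3] 0.97
lighthouse [350.9 203.7] 0.45
drying_rack [324.9 336.2] 0.64
display_stand [348.  202.7] 0.78
wrist 406.36776365644744 320.31319849239094 241.40957681095685 [0.133 0.564 0.374] [[0.35, 0.94, 0.0], [0.89, -0.34, 0.29], [0.27, -0.1, -0.96]]
```

View pics/scene0.png

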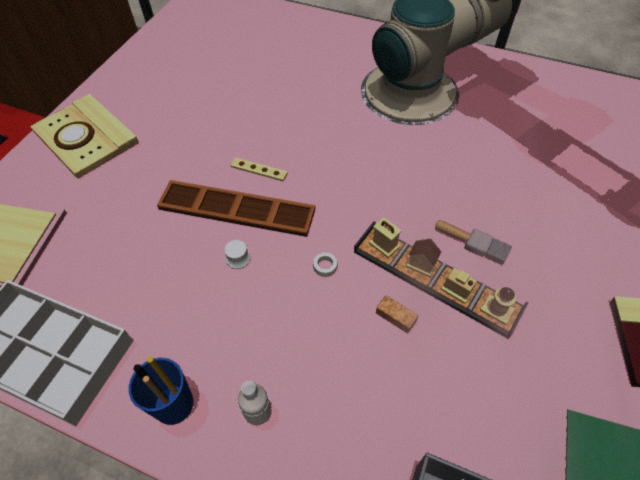

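View pics/side0.png

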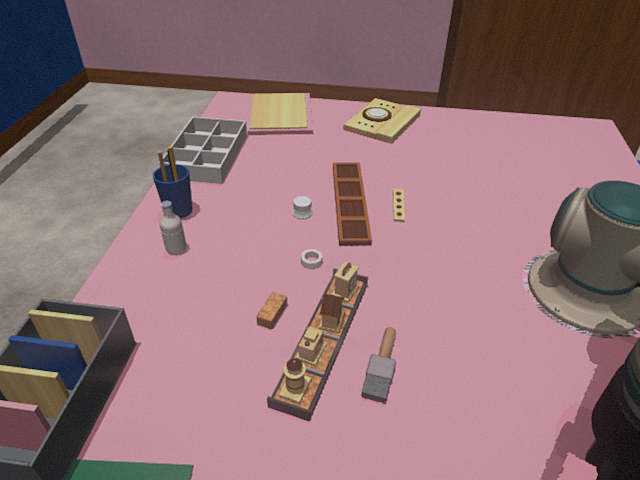

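```bash
cat >> h.py <<'E'
LAB=['camera','clock','house','lighthouse','drying_rack','display_stand']
def ray(im,uv):
    d=im['R'].T@np.array([(uv[0]-im['cx'])/im['fx'],(uv[1]-im['cy'])/im['fy'],1.]); return -im['R'].T@im['t'],d/np.linalg.norm(d)
def atz(im,uv,z):
    c,d=ray(im,uv); return c+d*(z-c[2])/d[2]
def tri(obs):
    A=np.zeros((3,3));b=np.zeros(3)
    for im,uv in obs:
        c,d=ray(im,uv);P=np.eye(3)-np.outer(d,d);A+=P;b+=P@c
    return np.linalg.solve(A,b)
def proj(im,X):
    p=np.asarray(X)@im['R'].T+im['t']; return np.c_[im['fx']*p[:,0]/p[:,2]+im['cx'],im['fy']*p[:,1]/p[:,2]+im['cy']]
E
python3 - <<'E'
from h import *
a=eyes.get_image('scene');pa={l:eyes.place_of('scene',l) for l in LAB}
b=eyes.get_image('side');pb={l:eyes.place_of('side',l) for l in LAB}
for l in LAB:
  for x in pa[l][:2]:
    for y in pb[l][:2]:
      print(l,np.round(x['confidence'],2),np.round(y['confidence'],2),np.round(tri([(a,x['centre']),(b,y['centre'])]),4),np.round(atz(b,y['centre'],.014),4))
E
```

```text
camera 0.82 0.89 [0.4914 0.2342 0.0135] [0.4927 0.2367 0.014 ]
clock 0.67 0.76 [0.4542 0.0886 0.0179] [0.4553 0.0863 0.014 ]
house 0.87 0.73 [0.4685 0.1595 0.0107] [0.4672 0.1608 0.014 ]
house 0.58 0.73 [ 0.4555  0.099  -0.0252] [0.4672 0.1608 0.014 ]
lighthouse 0.71 0.76 [0.5068 0.3048 0.0161] [0.5083 0.305  0.014 ]
drying_rack 0.56 0.96 [0.4771 0.1932 0.002 ] [0.474  0.1999 0.014 ]
drying_rack 0.56 0.68 [ 0.4906  0.2257 -0.0396] [0.507  0.3024 0.014 ]
display_stand 0.87 0.65 [ 0.4725 -0.2115 -0.0102] [ 0.4701 -0.1791  0.014 ]
display_stand 0.19 0.65 [0.493  0.0728 0.1527] [ 0.4701 -0.1791  0.014 ]
```

The scene view shows the rack's row, left to right from the robot's side: lighthouse (500,303), camera (460,285), house (424,255), clock (386,237). The empty stand runs from (180,193) to (295,218), and the side view agrees. Next I'll move the wrist camera above the rack.

```bash
cat >> h.py <<'E'
from scipy.spatial.transform import Rotation as Ro
def Rt(s):
    w,x,y,z=s['ee_rot']; return Ro.from_quat([x,y,z,w]).as_matrix()
def yaw(s): R=Rt(s); return np.degrees(np.arctan2(R[1,1],R[0,1]))
def to(x,y,z,yw=None):
    "numbers for a row that reaches world x,y,z with tool y at yaw yw (deg)"
    s=manip.get_state(); d=Rt(s).T@(np.array([x,y,z])-s['position'])/.5
    t=0 if yw is None else -((yw-yaw(s)+180)%360-180)/360
    print('row',np.round(d,4),'spin',round(t,4),'at',np.round(s['position'],4),'yaw',round(yaw(s),2))
E
python3 -c "
from h import *
to(.48,.17,.26,-13.7)"
```

```text
row [-0.7775 -0.4924 -0.0294] spin 0.2305 at [0.2035 0.5378 0.2453] yaw 69.27
```

```bash
python3 -m creep '[[1,-0.78,-0.49,-0.03,0.23],[1,-0.78,-0.49,-0.03,0.23],[1,-0.78,-0.49,-0.03,0.23],[1,-0.78,-0.49,-0.03,0.23],[1,-0.78,-0.49,-0.03,0.23],[1,-0.78,-0.49,-0.03,0.23],[1,-0.78,-0.49,-0.03,0.23],[1,-0.78,-0.49,-0.03,0.23],[1,-0.78,-0.49,-0.03,0.23],[1,-0.78,-0.49,-0.03,0.23]]'
python3 -m creep '[[1,0,0,0,0],[1,0,0,0,0],[1,0,0,0,0]]'
python3 - <<'E'
from h import *
im=snap('wrist','w1.png'); s=manip.get_state(); print(s['position'],yaw(s),s['qpos'])
for l in LAB:
    for d in eyes.place_of('wrist',l)[:2]: print(l,np.round(d['centre'],1),round(d['confidence'],2),np.round(atz(im,d['centre'],.014),4))
E
```

```text
clock: 2.75
position: [0.4849, 0.1665, 0.2605]
ee_rot: [0.002, 0.788, 0.615, 0.0]
contact_force: [0.6, -0.0, -0.7]
width: 0.0854
gripper_force: 0.0
clock: 3.05
position: [0.4807, 0.1716, 0.2603]
ee_rot: [-0.0, 0.785, 0.62, -0.0]
contact_force: [0.6, -0.6, 0.2]
width: 0.0852
gripper_force: 0.0
[0.48065654 0.17173185 0.26034733] -13.363261377526248 [2.06383310e-01 1.69741705e-01 1.61042209e+00 5.56097345e-04
 1.36164769e+00 4.39500785e-01]
camera [316.3 130.5] 0.96 [0.4915 0.2342 0.014 ]
clock [311.6 287.4] 0.56 [0.4515 0.0883 0.014 ]
house [308.4 214.4] 0.94 [0.4663 0.1616 0.014 ]
lighthouse [315.   43.1] 0.77 [0.507  0.3032 0.014 ]
drying_rack [314.9 175.2] 0.79 [0.481 0.196 0.014]
drying_rack [316.7 289.4] 0.16 [0.4559 0.085  0.014 ]
display_stand [317.   43.5] 0.16 [0.5086 0.3026 0.014 ]
```

View pics/w1.png

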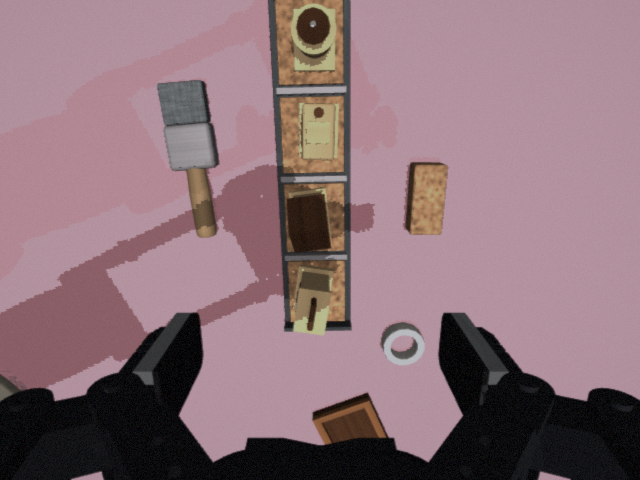

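The wrist view has the row up the image: lighthouse (315,35), camera (318,130), house (309,220) and clock (313,300), each turned slightly. One stand corner shows at (350,420). I'll take a second view from another place, then one over the stand, and fit the models to the masks.

```bash
cat >> h.py <<'E'
import pickle,os
from scipy.optimize import minimize
def view(cam,labels,tag,png=None):
    im=snap(cam,png); im['m']={}
    for l in labels:
        r=eyes.regions_of(cam,l)
        if r: im['m'][l]=(r[0]['mask'],r[0]['confidence']); print(cam,l,round(r[0]['confidence'],2),np.round(r[0]['bbox']))
    pickle.dump(im,open(f'v_{tag}.pkl','wb')); return im
def load(t): return pickle.load(open(f'v_{t}.pkl','rb'))
def box(x,y,z0,z1,cx=0,cy=0):
    return np.array([[cx+a*x/2,cy+b*y/2,z] for a in(-1,1) for b in(-1,1) for z in(z0,z1)])/1e3
def cyl(d,z0,z1,d1=None):
    t=np.linspace(0,2*np.pi,24,endpoint=False); d1=d if d1 is None else d1
    return np.r_[np.c_[d/2*np.cos(t),d/2*np.sin(t),0*t+z0],np.c_[d1/2*np.cos(t),d1/2*np.sin(t),0*t+z1]]/1e3
foot=box(34,46,0,6)
roof=np.array([[a*16,y,z] for a in(-1,1) for y,z in((0,62),(23,38),(-23,38))])/1e3
M={'camera':[foot,box(26,44,6,38)],
 'clock':[foot,box(26,38,6,50),box(28,42,47,50)],
 'house':[foot,box(26,40,6,40),roof],
 'lighthouse':[foot,cyl(28,6,46),cyl(33,46,49),cyl(22,49,67,4)],
 'drying_rack':[box(68,304,0,10)]+[box(68,4,0,24,0,s*150) for s in(-1,1)],
 'display_stand':[box(68,304,0,14)]}
def render(im,l,p):
    m=np.zeros((480,640),np.uint8); c,s=np.cos(p[2]),np.sin(p[2])
    for P in M[l]:
        X=np.c_[c*P[:,0]-s*P[:,1]+p[0],s*P[:,0]+c*P[:,1]+p[1],P[:,2]+p[3]]
        uv=proj(im,X); h=cv2.convexHull((uv*16).round().astype(np.int32).reshape(-1,1,2))
        cv2.fillConvexPoly(m,h,255,cv2.LINE_AA,4)
    return m/255.
def fit(l,views,p0,fz=None):
    ims=[(v,v['m'][l][0].astype(float)) for v in views if l in v['m']]
    def cost(q):
        p=np.r_[q[0],q[1],q[2]/5,(q[3]/1 if fz is None else fz)]
        return sum(np.abs(render(v,l,p)-m).sum()/m.sum() for v,m in ims)/len(ims)
    best=None
    for dy in(-.12,0,.12):
        q0=np.r_[p0[0],p0[1],(p0[2]+dy)*5,[] if fz is not None else p0[3]]
        S=np.vstack([q0]+[q0+.01*np.eye(len(q0))[i]*(3 if i==2 else 1) for i in range(len(q0))])
        r=minimize(cost,q0,method='Nelder-Mead',options=dict(initial_simplex=S,xatol=1e-5,fatol=1e-5,maxiter=300))
        if best is None or r.fun<best.fun: best=r
    q=best.x; return np.r_[q[:2],np.degrees(q[2]/5),q[3] if fz is None else fz],best.fun
E
python3 - <<'E'
from h import *
view('wrist',LAB,'w1'); 
for c in('scene','side'): view(c,LAB,c)
p,f=fit('display_stand',[load('scene'),load('side')],[.472,-.19,.2],0); print(np.round(p,4),f)
to(.49,.26,.26,-13.7)
E
```

```text
wrist camera 0.58 [299. 107. 338. 159.]
wrist clock 0.91 [293. 262. 335. 336.]
wrist house 0.85 [285. 186. 332. 254.]
wrist lighthouse 0.69 [291.   5. 336.  71.]
wrist drying_rack 0.56 [268.   0. 351. 332.]
wrist display_stand 0.61 [314. 392. 386. 443.]
scene camera 0.93 [442. 266. 478. 300.]
scene clock 0.79 [369. 217. 403. 260.]
scene house 0.82 [408. 241. 440. 276.]
scene lighthouse 0.81 [482. 288. 512. 327.]
scene drying_rack 0.82 [354. 221. 528. 338.]
scene display_stand 0.57 [159. 184. 315. 236.]
side camera 0.95 [295. 327. 326. 363.]
side clock 0.96 [332. 263. 359. 299.]
side house 0.56 [320. 293. 344. 334.]
side lighthouse 0.71 [282. 356. 310. 404.]
side drying_rack 0.57 [267. 266. 365. 421.]
side display_stand 0.97 [333. 168. 373. 248.]
[ 0.472  -0.2135  9.2693  0.    ] 0.5002898971733243
row [ 0.1777 -0.0255  0.0006] spin 0.0005 at [0.4816 0.1706 0.2603] yaw -13.53
```

```bash
python3 -m creep '[[1,0.18,-0.03,0,0],[1,0.18,-0.03,0,0],[1,0.18,-0.03,0,0],[1,0.18,-0.03,0,0],[1,0.18,-0.03,0,0],[1,0.18,-0.03,0,0]]' | head -2
python3 - <<'E'
from h import *
view('wrist',LAB,'w2')
V=[load(t) for t in('w1','w2','scene','side')]
for v in V: print([(l,int(v['m'][l][0].sum())) for l in v['m']])
P0={'camera':[.4915,.2342],'clock':[.454,.0875],'house':[.467,.161],'lighthouse':[.507,.304],'drying_rack':[.48,.196]}
for l in P0:
    for fz in (None,0 if l=='drying_rack' else .014):
        p,f=fit(l,V,P0[l]+[-.24,.014],fz); print(l,np.round(p,4),round(f,3))
E
```

```text
clock: 5.05
position: [0.488, 0.2606, 0.2603]
wrist camera 0.73 [312. 204. 352. 260.]
wrist clock 0.69 [307. 342. 350. 419.]
wrist house 0.61 [303. 277. 345. 344.]
wrist lighthouse 0.91 [310. 120. 350. 175.]
wrist drying_rack 0.91 [285. 102. 365. 404.]
[('camera', 2193), ('clock', 2351), ('house', 2551), ('lighthouse', 2700), ('drying_rack', 6348), ('display_stand', 2468)]
[('camera', 2094), ('clock', 2424), ('house', 2402), ('lighthouse', 2089), ('drying_rack', 5589)]
[('camera', 751), ('clock', 820), ('house', 938), ('lighthouse', 800), ('drying_rack', 1813), ('display_stand', 4693)]
[('camera', 780), ('clock', 789), ('house', 710), ('lighthouse', 914), ('drying_rack', 1586), ('display_stand', 1420)]
camera [ 4.93000e-01  2.33400e-01 -1.42246e+01  1.05000e-02] 0.098
camera [ 4.93300e-01  2.34000e-01 -1.46726e+01  1.40000e-02] 0.113
clock [ 4.52300e-01  8.64000e-02 -2.14252e+01  1.35000e-02] 0.071
clock [ 4.52300e-01  8.67000e-02 -2.17915e+01  1.40000e-02] 0.072
house [ 0.4678  0.1615 -5.482   0.0139] 0.079
house [ 0.4678  0.1616 -5.5458  0.014 ] 0.079
lighthouse [  0.5065   0.3048 -13.2668   0.0136] 0.096
lighthouse [  0.5066   0.3046 -12.4988   0.014 ] 0.096
drying_rack [ -719.5532   448.2077 48406.1342 -2903.6155] 1.0
drying_rack [  0.4791   0.1934 -12.0706   0.    ] 2.898
```

Object fits agree, with z ≈ 14 mm as the text says. Now I'll look at the stand.

```bash
python3 - <<'E'
from h import *
p,f=fit('display_stand',[load('scene')],[.472,-.19,.2],0); print(np.round(p,4),f)
to(.472,-.23,.26,0)
E
python3 -m creep '[[1,-0.92,0.2,0,-0.05],[1,-0.92,0.2,0,-0.05],[1,-0.92,0.2,0,-0.05],[1,-0.92,0.2,0,-0.05],[1,-0.92,0.2,0,-0.05],[1,-0.92,0.2,0,-0.05],[1,-0.92,0.2,0,-0.05],[1,-0.92,0.2,0,-0.05],[1,-0.92,0.2,0,-0.05],[1,-0.92,0.2,0,-0.05]]' | head -2
python3 -m creep '[[1,0,0,0,0],[1,0,0,0,0],[1,0,0,0,0]]' | head -2
python3 - <<'E'
from h import *
view('wrist',['display_stand'],'w3','w3.png')
p,f=fit('display_stand',[load('w3')],[.472,-.19,.2],0); print(np.round(p,4),f)
E
```

```text
[ 0.4733 -0.2121  9.3813  0.    ] 0.09127486494278085
row [-9.628e-01  1.991e-01  7.000e-04] spin -0.0377 at [0.4881 0.2613 0.2604] yaw -13.56
clock: 6.4
position: [0.4773, -0.2128, 0.2604]
clock: 6.7
position: [0.4775, -0.2079, 0.2603]
wrist display_stand 0.63 [257.  20. 362. 347.]
[ 0.473  -0.2121  9.6987  0.    ] 0.022012802100452564
```

View pics/w3.png

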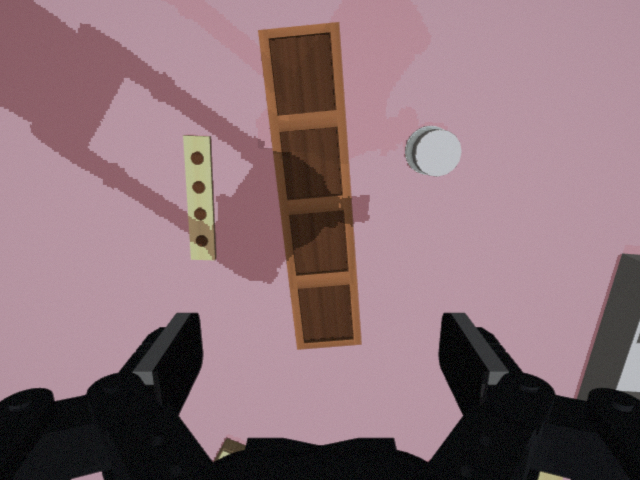

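Stand fit: centre (0.473, −0.212), yaw 9.7°, and the scene view agrees. The picture shows all four bays empty, from (303,75) down to (327,313). The lighthouse goes first.

```bash
python3 - <<'E'
from h import *
p,f=fit('display_stand',[load('w3'),load('scene')],[.473,-.212,.17,0.]); print('stand free z',np.round(p,4),round(f,3))
to(.5065,.3047,.16,-13)
E
```

```text
stand free z [ 4.7280e-01 -2.1210e-01  9.5884e+00 -3.0000e-03] 0.052
row [1.0168 0.1391 0.2013] spin 0.0488 at [ 0.4777 -0.2076  0.2604] yaw 4.57
```

```bash
python3 -m creep '[[1,1,0.139,0.2,0.049],[1,1,0.139,0.2,0.049],[1,1,0.139,0.2,0.049],[1,1,0.139,0.2,0.049],[1,1,0.139,0.2,0.049],[1,1,0.139,0.2,0.049],[1,1,0.139,0.2,0.049],[1,1,0.139,0.2,0.049],[1,1,0.139,0.2,0.049],[1,1,0.139,0.2,0.049]]' 25 | head -2
python3 -m creep '[[1,0,0,0,0],[1,0,0,0,0],[1,0,0,0,0],[1,0,0,0,0]]' | head -2
python3 -c "
from h import *
to(.5065,.3047,.036,-13)"
```

```text
clock: 7.8
position: [0.5056, 0.2758, 0.1648]
clock: 8.2
position: [0.5066, 0.2715, 0.1653]
row [ 0.0646 -0.0156  0.2586] spin -0.0007 at [0.5066 0.2715 0.1653] yaw -13.24
```

```bash
python3 -m creep '[[1,0.065,-0.016,0,0],[1,0.065,-0.016,0,0],[1,0.065,-0.016,0.06,0],[1,0.065,-0.016,0.12,0],[1,0.065,-0.016,0.17,0],[1,0.065,-0.016,0.21,0],[1,0.065,-0.016,0.24,0],[1,0.065,-0.016,0.259,0],[1,0.065,-0.016,0.259,0],[1,0.065,-0.016,0.259,0]]' | head -4
python3 -c "
from h import *
to(.5065,.3047,.036,-13)
snap('wrist','w4.png')"
```

```text
clock: 9.2
position: [0.5069, 0.3056, 0.0359]
ee_rot: [0.0, 0.784, 0.621, 0.0]
contact_force: [-1.1, -0.2, 0.9]
row [-0.002  -0.0003 -0.0002] spin -0.0006 at [0.5069 0.3056 0.0359] yaw -13.22
```

View pics/w4.png

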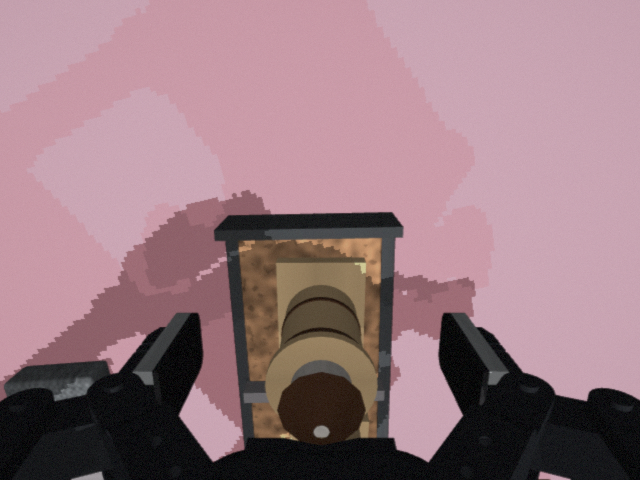

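The lighthouse is centred between the pads (cap at (321,408)), and its foot edge (277–364, row 262) is level with the jaws. I'll close on it.

```bash
python3 -m creep '[[0,0,0,0,0],[0,0,0,0,0],[0,0,0,0,0],[0,0,0,0,0],[0,0,0,0,0],[0,0,0,0,0],[0,0,0,0,0],[0,0,0,0,0],[0,0,0,0,0],[0,0,0,0,0]]' 25
```

```text
clock: 10.25
position: [0.5066, 0.3062, 0.0355]
ee_rot: [0.0, 0.784, 0.621, 0.0]
contact_force: [0.9, -0.5, 2.6]
width: 0.0278
gripper_force: 24.4
```

```bash
python3 -m creep '[[0,0,0,-0.06,0],[0,0,0,-0.14,0],[0,0,0,-0.23,0],[0,0,0,-0.23,0]]'
python3 -c "
from h import *
to(.4922,-.3235,.15,9.7)"
```

```text
clock: 10.65
position: [0.5096, 0.3078, 0.1562]
ee_rot: [0.001, 0.783, 0.621, 0.006]
contact_force: [0.5, 0.2, -0.8]
width: 0.0282
gripper_force: 24.7
row [-1.2374  0.2536  0.0055] spin -0.0635 at [0.5096 0.3078 0.1562] yaw -13.17
```

```bash
python3 -m creep '[[0,-1,0.205,0,-0.06],[0,-1,0.205,0,-0.06],[0,-1,0.205,0,-0.06],[0,-1,0.205,0,-0.06],[0,-1,0.205,0,-0.06],[0,-1,0.205,0,-0.06],[0,-1,0.205,0,-0.06],[0,-1,0.205,0,-0.06],[0,-1,0.205,0,-0.06],[0,-1,0.205,0,-0.06]]' | tail -2
python3 -c "
from h import *
to(.4922,-.3235,.15,9.7)"
```

```text
width: 0.0279
gripper_force: 24.7
row [-0.2646 -0.0376 -0.0019] spin -0.0036 at [ 0.4914 -0.1899  0.1492] yaw 8.41
```

```bash
python3 -m creep '[[0,-0.265,-0.038,0,-0.004],[0,-0.265,-0.038,0,-0.004],[0,-0.265,-0.038,0,-0.004],[0,-0.265,-0.038,0,-0.004],[0,-0.265,-0.038,0,-0.004],[0,-0.265,-0.038,0,-0.004],[0,-0.265,-0.038,0,-0.004]]' | tail -2
python3 - <<'E'
from h import *
to(.4922,-.3235,.031,9.7)
v=view('wrist',['lighthouse','display_stand'],'w5','w5.png')
s=manip.get_state();print(fit('lighthouse',[v],[.492,-.324,.17],s['position'][2]-.0215), fit('display_stand',[v],[.473,-.212,.17],0))
E
```

```text
width: 0.028
gripper_force: 24.7
row [-0.006  -0.0025  0.2378] spin 0.0007 at [ 0.493  -0.3205  0.1499] yaw 9.96
wrist lighthouse 0.77 [269. 257. 374. 446.]
wrist display_stand 0.87 [261.   2. 377. 290.]
(array([ 0.49323033, -0.32178104,  9.071408  ,  0.12885478]), np.float64(0.08801896004950303)) (array([ 0.46885036, -0.18821724,  9.74646484,  0.        ]), np.float64(0.02423737982109795))
```

View pics/w5.png

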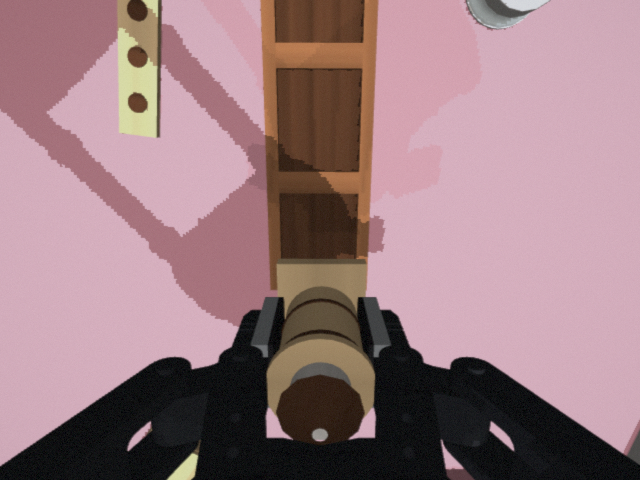

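The lighthouse is held square to the stand (foot edge 277–366 at row 262, stand axis at column 320). I'll lower it.

```bash
python3 -m creep '[[0,-0.006,-0.002,0.05,0.0007],[0,-0.006,-0.002,0.11,0.0007],[0,-0.006,-0.002,0.16,0.0007],[0,-0.006,-0.002,0.19,0.0007],[0,-0.006,-0.002,0.21,0.0007],[0,-0.006,-0.002,0.225,0.0007],[0,-0.006,-0.002,0.232,0.0007],[0,-0.006,-0.002,0.237,0.0007],[0,-0.006,-0.002,0.239,0.0007],[0,-0.006,-0.002,0.239,0.0007]]' 
python3 -c "
from h import *
to(.4922,-.3235,.030,9.7)"
```

```text
clock: 13.5
position: [0.493, -0.3256, 0.0311]
ee_rot: [0.0, 0.645, 0.764, 0.0]
contact_force: [0.7, 0.5, -0.8]
width: 0.0284
gripper_force: 24.7
row [ 0.0044 -0.001   0.0023] spin -0.0002 at [ 0.493  -0.3256  0.0311] yaw 9.62
```

```bash
python3 -m creep '[[0,0,0,0.002,0],[0,0,0,0.003,0],[0,0,0,0.003,0],[0.2,0,0,0.003,0],[0.5,0,0,0.003,0],[1,0,0,0.003,0],[1,0,0,0.003,0],[1,0,0,0.003,0],[1,0,0,0.003,0]]' 
python3 -m creep '[[1,0,0,-0.02,0],[1,0,0,-0.05,0],[1,0,0,-0.1,0],[1,0,0,-0.16,0],[1,0,0,-0.23,0],[1,0,0,-0.26,0],[1,0,0,-0.26,0]]'|head -2
python3 -c "
from h import *
to(.493,.2337,.16,-14.5)"
```

```text
clock: 14.4
position: [0.4927, -0.3254, 0.0291]
ee_rot: [-0.0, 0.645, 0.764, 0.0]
contact_force: [-0.0, -0.4, 0.4]
width: 0.0858
gripper_force: 0.0
clock: 15.1
position: [0.4943, -0.3266, 0.1629]
row [1.1052e+00 1.8480e-01 7.0000e-04] spin 0.067 at [ 0.4943 -0.3266  0.1629] yaw 9.63
```

```bash
python3 -m creep '[[1,1,0.167,0,0.067],[1,1,0.167,0,0.067],[1,1,0.167,0,0.067],[1,1,0.167,0,0.067],[1,1,0.167,0,0.067],[1,1,0.167,0,0.067],[1,1,0.167,0,0.067],[1,1,0.167,0,0.067],[1,1,0.167,0,0.067],[1,1,0.167,0,0.067]]'|head -2
python3 -m creep '[[1,0,0,0,0],[1,0,0,0,0]]'|head -2
python3 - <<'E'
from h import *
to(.493,.2337,.036,-14.5)
v=view('scene',['lighthouse','display_stand'],'s2')
print(fit('lighthouse',[v],[.492,-.324,.17],.008))
E
```

```text
clock: 16.1
position: [0.4904, 0.1753, 0.1583]
clock: 16.3
position: [0.4905, 0.1743, 0.1582]
row [ 0.1168 -0.0241  0.2443] spin 0.0005 at [0.4905 0.1743 0.1582] yaw -14.31
scene lighthouse 0.57 [167. 172. 192. 208.]
scene display_stand 0.69 [362. 231. 396. 266.]
(array([ 4.93873925e-01, -3.27217913e-01,  9.87029420e+00,  8.00000000e-03]), np.float64(0.09683608103274477))
```

```bash
python3 -m creep '[[1,0.117,-0.024,0,0],[1,0.117,-0.024,0,0],[1,0.117,-0.024,0.06,0],[1,0.117,-0.024,0.12,0],[1,0.117,-0.024,0.17,0],[1,0.117,-0.024,0.21,0],[1,0.117,-0.024,0.23,0],[1,0.117,-0.024,0.2445,0],[1,0.117,-0.024,0.2445,0],[1,0.117,-0.024,0.2445,0]]' | head -4
python3 -c "
from h import *
to(.493,.2337,.036,-14.5)
snap('wrist','w6.png')"
```

```text
clock: 17.45
position: [0.4953, 0.2329, 0.0377]
ee_rot: [0.0, 0.791, 0.612, 0.001]
contact_force: [1.1, -0.6, -1.0]
row [ 0.0003 -0.0049  0.0034] spin -0.0001 at [0.4953 0.2329 0.0377] yaw -14.53
```

View pics/w6.png

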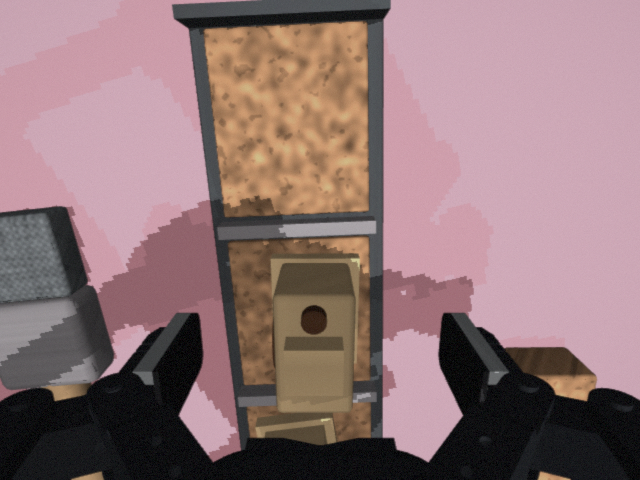

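The camera sits about 2.4 mm left of the jaws' centre (315 against 321) and is square to them. I'll correct that and grip.

```bash
python3 -m creep '[[1,0,-0.005,0.003,0],[1,0,-0.005,0.003,0],[0,0,-0.005,0.003,0],[0,0,-0.005,0.003,0],[0,0,-0.005,0.003,0],[0,0,-0.005,0.003,0],[0,0,-0.005,0.003,0],[0,0,-0.005,0.003,0],[0,0,-0.005,0.003,0],[0,0,-0.005,0.003,0]]' 
python3 -m creep '[[0,0,0,0,0],[0,0,0,0,0],[0,0,0,-0.03,0],[0,0,0,-0.1,0],[0,0,0,-0.18,0],[0,0,0,-0.23,0]]'
python3 -c "
from h import *
to(.4794,-.2486,.15,9.7)"
```

```text
clock: 18.5
position: [0.4924, 0.2338, 0.0356]
ee_rot: [0.0, 0.791, 0.612, 0.0]
contact_force: [0.0, 0.7, 1.0]
width: 0.0257
gripper_force: 25.9
clock: 19.1
position: [0.4927, 0.2339, 0.1527]
ee_rot: [0.0, 0.791, 0.612, 0.001]
contact_force: [1.1, 0.2, -1.0]
width: 0.0256
gripper_force: 25.6
row [-0.9409  0.2159  0.0046] spin -0.0672 at [0.4927 0.2339 0.1527] yaw -14.5
```

```bash
python3 -m creep '[[0,-0.94,0.216,0,-0.067],[0,-0.94,0.216,0,-0.067],[0,-0.94,0.216,0,-0.067],[0,-0.94,0.216,0,-0.067],[0,-0.94,0.216,0,-0.067],[0,-0.94,0.216,0,-0.067],[0,-0.94,0.216,0,-0.067],[0,-0.94,0.216,0,-0.067],[0,-0.94,0.216,0,-0.067],[0,-0.94,0.216,0,-0.067]]' |tail -2
python3 -m creep '[[0,0,0,0,0],[0,0,0,0,0]]'|tail -2
python3 -c "
from h import *
to(.4794,-.2486,.0300,9.7)"
```

```text
width: 0.0254
gripper_force: 25.6
width: 0.0256
gripper_force: 25.6
row [-0.      0.0027  0.2394] spin -0.0007 at [ 0.4782 -0.249   0.1497] yaw 9.46
```

```bash
python3 -m creep '[[0,0,0.003,0.05,-0.0007],[0,0,0.003,0.11,-0.0007],[0,0,0.003,0.16,-0.0007],[0,0,0.003,0.19,-0.0007],[0,0,0.003,0.21,-0.0007],[0,0,0.003,0.225,-0.0007],[0,0,0.003,0.232,-0.0007],[0,0,0.003,0.237,-0.0007],[0,0,0.003,0.239,-0.0007],[0,0,0.003,0.239,-0.0007]]' 
python3 -c "
from h import *
to(.4794,-.2486,.0297,9.7)"
```

```text
clock: 21.3
position: [0.4808, -0.2483, 0.0314]
ee_rot: [0.0, 0.644, 0.765, 0.0]
contact_force: [-0.7, -0.4, -0.4]
width: 0.0259
gripper_force: 25.6
row [-0.0002 -0.0028  0.0033] spin 0.0005 at [ 0.4808 -0.2483  0.0314] yaw 9.87
```

```bash
python3 -m creep '[[0,0,-0.001,0.002,0],[0,0,-0.001,0.003,0],[0,0,-0.001,0.003,0],[0.2,0,-0.001,0.003,0],[0.5,0,-0.001,0.003,0],[1,0,-0.001,0.003,0],[1,0,-0.001,0.003,0],[1,0,-0.001,0.003,0],[1,0,-0.001,0.003,0]]' 
python3 -m creep '[[1,0,0,-0.02,0],[1,0,0,-0.05,0],[1,0,0,-0.1,0],[1,0,0,-0.16,0],[1,0,0,-0.23,0],[1,0,0,-0.26,0],[1,0,0,-0.26,0]]'|head -2
python3 -c "
from h import *
to(.4678,.1615,.16,-5.5)
snap('wrist','w7.png')"
```

```text
clock: 22.2
position: [0.4801, -0.2482, 0.0295]
ee_rot: [-0.0, 0.644, 0.765, 0.0]
contact_force: [0.8, 0.5, -0.6]
width: 0.086
gripper_force: 0.0
clock: 22.9
position: [0.4816, -0.2493, 0.1629]
row [0.8141 0.1136 0.0024] spin 0.0427 at [ 0.4816 -0.2493  0.1629] yaw 9.87
```

View pics/w7.png

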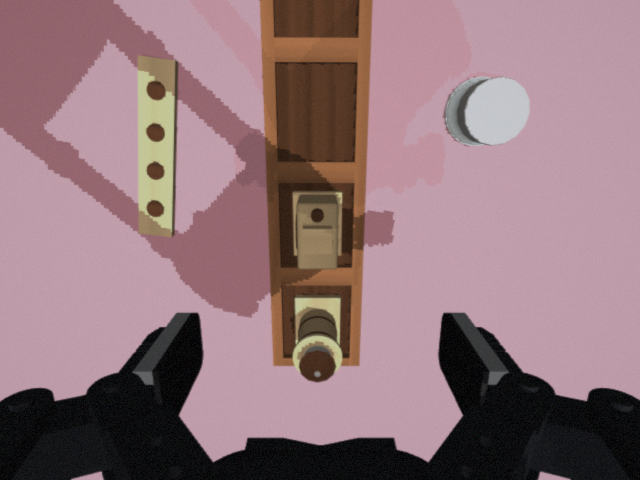

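Camera (317,230) and lighthouse (318,340) stand upright, centred and square in the two right bays. The house is next.

```bash
python3 -m creep '[[1,0.814,0.114,0,0.043],[1,0.814,0.114,0,0.043],[1,0.814,0.114,0,0.043],[1,0.814,0.114,0,0.043],[1,0.814,0.114,0,0.043],[1,0.814,0.114,0,0.043],[1,0.814,0.114,0,0.043],[1,0.814,0.114,0,0.043],[1,0.814,0.114,0,0.043],[1,0.814,0.114,0,0.043]]'|head -2
python3 -m creep '[[1,0,0,0,0],[1,0,0,0,0]]'|head -2
python3 - <<'E'
from h import *
to(.4678,.1615,.036,-5.5)
E
```

```text
clock: 23.95
position: [0.4653, 0.164, 0.1582]
clock: 24.15
position: [0.4663, 0.1609, 0.159]
row [0.0017 0.0032 0.246 ] spin -0.0006 at [0.4663 0.1609 0.159 ] yaw -5.71
```

```bash
python3 -m creep '[[1,0.002,0.003,0.03,0],[1,0.002,0.003,0.08,0],[1,0.002,0.003,0.12,0],[1,0.002,0.003,0.17,0],[1,0.002,0.003,0.21,0],[1,0.002,0.003,0.23,0],[1,0.002,0.003,0.247,0],[1,0.002,0.003,0.247,0],[1,0.002,0.003,0.247,0]]' | head -4
python3 -c "
from h import *
to(.4678,.1615,.036,-5.5)
snap('wrist','w8.png')"
```

```text
clock: 25.05
position: [0.4686, 0.1632, 0.0365]
ee_rot: [0.0, 0.741, 0.671, 0.0]
contact_force: [-0.5, 0.5, -0.7]
row [-0.0035 -0.0013  0.001 ] spin -0.0004 at [0.4686 0.1632 0.0365] yaw -5.64
```

View pics/w8.png

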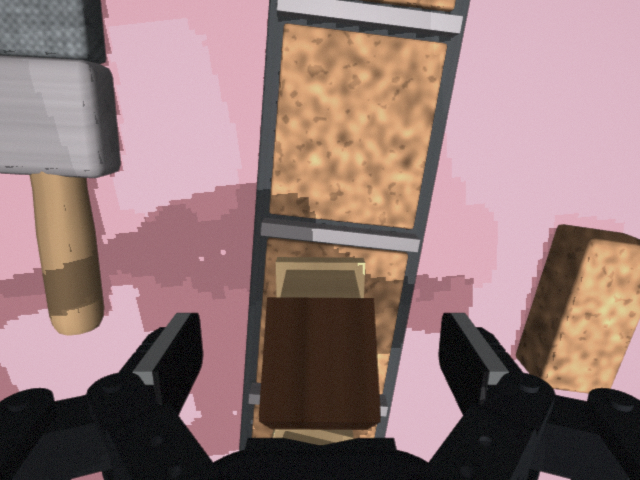

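The house is centred (roof 262–378, middle 320) and square. I'll grip it.

```bash
python3 -m creep '[[1,-0.003,0,0.001,0],[0,-0.003,0,0.001,0],[0,-0.003,0,0.001,0],[0,-0.003,0,0.001,0],[0,-0.003,0,0.001,0],[0,-0.003,0,0.001,0],[0,-0.003,0,0.001,0],[0,-0.003,0,0.001,0],[0,-0.003,0,0.001,0],[0,-0.003,0,0.001,0]]' 
python3 -m creep '[[0,0,0,0,0],[0,0,0,0,0],[0,0,0,-0.03,0],[0,0,0,-0.1,0],[0,0,0,-0.18,0],[0,0,0,-0.23,0]]'
python3 -c "
from h import *
to(.4666,-.1740,.15,9.7)"
```

```text
clock: 26.1
position: [0.468, 0.162, 0.0356]
ee_rot: [0.0, 0.741, 0.672, 0.0]
contact_force: [-0.6, -0.6, 2.1]
width: 0.0255
gripper_force: 27.7
clock: 26.7
position: [0.4683, 0.1619, 0.1525]
ee_rot: [0.001, 0.741, 0.672, 0.001]
contact_force: [0.5, -0.6, -1.4]
width: 0.0254
gripper_force: 27.3
row [-0.6689  0.0622  0.0047] spin -0.0425 at [0.4683 0.1619 0.1525] yaw -5.61
```

```bash
python3 -m creep '[[0,-0.67,0.062,0,-0.0425],[0,-0.67,0.062,0,-0.0425],[0,-0.67,0.062,0,-0.0425],[0,-0.67,0.062,0,-0.0425],[0,-0.67,0.062,0,-0.0425],[0,-0.67,0.062,0,-0.0425],[0,-0.67,0.062,0,-0.0425],[0,-0.67,0.062,0,-0.0425],[0,-0.67,0.062,0,-0.0425],[0,-0.67,0.062,0,-0.0425]]' |tail -2
python3 -m creep '[[0,0,0,0,0],[0,0,0,0,0]]'|tail -2
python3 -c "
from h import *
to(.4666,-.1740,.030,9.7)"
```

```text
width: 0.0256
gripper_force: 27.3
width: 0.026
gripper_force: 27.3
row [-0.002   0.0011  0.2409] spin 0.0003 at [ 0.4659 -0.1731  0.1504] yaw 9.81
```

```bash
python3 -m creep '[[0,-0.002,0.001,0.05,0],[0,-0.002,0.001,0.11,0],[0,-0.002,0.001,0.16,0],[0,-0.002,0.001,0.19,0],[0,-0.002,0.001,0.21,0],[0,-0.002,0.001,0.225,0],[0,-0.002,0.001,0.233,0],[0,-0.002,0.001,0.238,0],[0,-0.002,0.001,0.24,0],[0,-0.002,0.001,0.24,0]]' 
python3 -c "
from h import *
to(.4666,-.1740,.0297,9.7)"
```

```text
clock: 28.9
position: [0.4669, -0.1755, 0.0308]
ee_rot: [0.0, 0.645, 0.764, 0.0]
contact_force: [-0.6, -0.2, -1.0]
width: 0.0254
gripper_force: 27.3
row [ 0.0032 -0.0001  0.0022] spin -0.0 at [ 0.4669 -0.1755  0.0308] yaw 9.69
```

```bash
python3 -m creep '[[0,0.002,0,0.001,0],[0,0.002,0,0.002,0],[0,0.002,0,0.002,0],[0.2,0.002,0,0.002,0],[0.5,0.002,0,0.002,0],[1,0.002,0,0.002,0],[1,0.002,0,0.002,0],[1,0.002,0,0.002,0],[1,0.002,0,0.002,0]]' 
python3 -m creep '[[1,0,0,-0.02,0],[1,0,0,-0.05,0],[1,0,0,-0.1,0],[1,0,0,-0.16,0],[1,0,0,-0.23,0],[1,0,0,-0.26,0],[1,0,0,-0.26,0]]'|head -2
python3 -c "
from h import *
to(.4523,.0865,.16,-21.6)
snap('wrist','w9.png')"
```

```text
clock: 29.8
position: [0.4665, -0.1744, 0.0295]
ee_rot: [-0.0, 0.645, 0.764, 0.0]
contact_force: [0.3, -0.3, 0.4]
width: 0.0853
gripper_force: 0.0
clock: 30.5
position: [0.4681, -0.1753, 0.1627]
row [0.5215 0.0569 0.0035] spin 0.0869 at [ 0.4681 -0.1753  0.1627] yaw 9.7
```

View pics/w9.png

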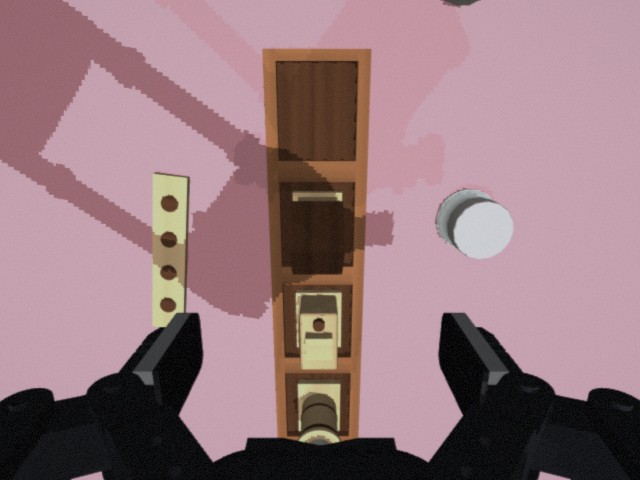

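House (317,235), camera (319,325) and lighthouse (319,410) are all upright and square. The left bay at (316,110) is free, so the clock is last.

```bash
python3 -m creep '[[1,0.52,0.057,0,0.087],[1,0.52,0.057,0,0.087],[1,0.52,0.057,0,0.087],[1,0.52,0.057,0,0.087],[1,0.52,0.057,0,0.087],[1,0.52,0.057,0,0.087],[1,0.52,0.057,0,0.087],[1,0.52,0.057,0,0.087],[1,0.52,0.057,0,0.087]]'|head -2
python3 -m creep '[[1,0,0,0,0],[1,0,0,0,0]]'|head -2
python3 - <<'E'
from h import *
to(.4523,.0865,.036,-21.6)
E
```

```text
clock: 31.45
position: [0.4505, 0.0858, 0.1587]
clock: 31.65
position: [0.4509, 0.0855, 0.1593]
row [0.0028 0.0019 0.2467] spin -0.0004 at [0.4509 0.0855 0.1593] yaw -21.74
```

```bash
python3 -m creep '[[1,0.003,0.002,0.03,0],[1,0.003,0.002,0.08,0],[1,0.003,0.002,0.12,0],[1,0.003,0.002,0.17,0],[1,0.003,0.002,0.21,0],[1,0.003,0.002,0.23,0],[1,0.003,0.002,0.247,0],[1,0.003,0.002,0.247,0],[1,0.003,0.002,0.247,0]]' | head -4
python3 -c "
from h import *
to(.4523,.0865,.036,-21.6)
snap('wrist','w10.png')"
```

```text
clock: 32.55
position: [0.4529, 0.0876, 0.0365]
ee_rot: [0.0, 0.827, 0.562, 0.0]
contact_force: [0.1, 0.2, 0.1]
row [-0.0024 -0.0003  0.0009] spin -0.0001 at [0.4529 0.0876 0.0365] yaw -21.65
```

View pics/w10.png

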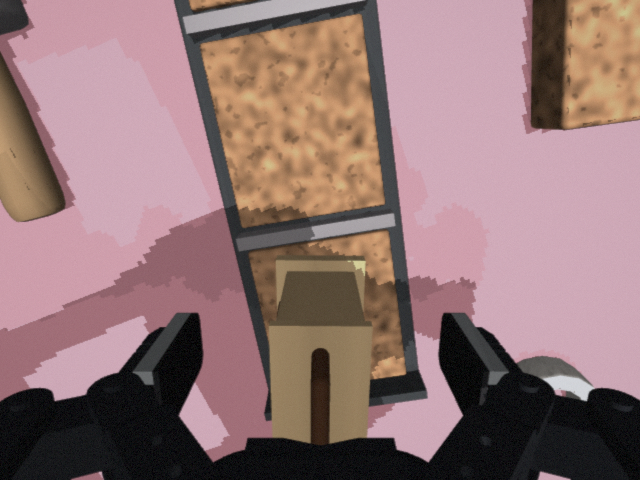

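The clock is centred (320) and square to the jaws. I'll grip it.

```bash
python3 -m creep '[[1,-0.002,0,0.001,0],[0,-0.002,0,0.001,0],[0,-0.002,0,0.001,0],[0,-0.002,0,0.001,0],[0,-0.002,0,0.001,0],[0,-0.002,0,0.001,0],[0,-0.002,0,0.001,0],[0,-0.002,0,0.001,0],[0,-0.002,0,0.001,0],[0,-0.002,0,0.001,0]]' 
python3 -m creep '[[0,0,0,0,0],[0,0,0,0,0],[0,0,0,-0.03,0],[0,0,0,-0.1,0],[0,0,0,-0.18,0],[0,0,0,-0.23,0]]'
python3 -c "
from h import *
to(.4538,-.0995,.15,9.7)"
```

```text
clock: 33.6
position: [0.4521, 0.0868, 0.0356]
ee_rot: [0.0, 0.827, 0.562, 0.0]
contact_force: [-0.3, 0.9, 3.5]
width: 0.0256
gripper_force: 27.6
clock: 34.2
position: [0.4524, 0.0867, 0.1524]
ee_rot: [0.0, 0.827, 0.562, 0.001]
contact_force: [0.7, -0.1, -1.3]
width: 0.0255
gripper_force: 27.1
row [-0.3452  0.14    0.0048] spin -0.087 at [0.4524 0.0867 0.1524] yaw -21.63
```

```bash
python3 -m creep '[[0,-0.345,0.14,0,-0.087],[0,-0.345,0.14,0,-0.087],[0,-0.345,0.14,0,-0.087],[0,-0.345,0.14,0,-0.087],[0,-0.345,0.14,0,-0.087],[0,-0.345,0.14,0,-0.087],[0,-0.345,0.14,0,-0.087],[0,-0.345,0.14,0,-0.087],[0,-0.345,0.14,0,-0.087]]' |tail -2
python3 -c "
from h import *
to(.4538,-.0995,.030,9.7)"
```

```text
width: 0.0259
gripper_force: 27.2
row [-0.0028  0.0009  0.2406] spin 0.0002 at [ 0.4532 -0.0983  0.1503] yaw 9.76
```

```bash
python3 -m creep '[[0,-0.002,0.001,0.05,0],[0,-0.002,0.001,0.11,0],[0,-0.002,0.001,0.16,0],[0,-0.002,0.001,0.19,0],[0,-0.002,0.001,0.21,0],[0,-0.002,0.001,0.225,0],[0,-0.002,0.001,0.233,0],[0,-0.002,0.001,0.238,0],[0,-0.002,0.001,0.24,0],[0,-0.002,0.001,0.24,0]]' 
python3 -c "
from h import *
to(.4538,-.0995,.0297,9.7)"
```

```text
clock: 36.1
position: [0.4544, -0.1004, 0.0308]
ee_rot: [0.0, 0.645, 0.764, 0.0]
contact_force: [0.9, 0.9, -0.4]
width: 0.0256
gripper_force: 27.2
row [ 0.002  -0.0008  0.0022] spin -0.0 at [ 0.4544 -0.1004  0.0308] yaw 9.69
```

```bash
python3 -m creep '[[0,0.001,0,0.001,0],[0,0.001,0,0.002,0],[0,0.001,0,0.002,0],[0.2,0.001,0,0.002,0],[0.5,0.001,0,0.002,0],[1,0.001,0,0.002,0],[1,0.001,0,0.002,0],[1,0.001,0,0.002,0],[1,0.001,0,0.002,0]]' 
python3 -m creep '[[1,0,0,-0.02,0],[1,0,0,-0.05,0],[1,0,0,-0.1,0],[1,0,0,-0.16,0],[1,-0.1,0,-0.23,0],[1,-0.2,0,-0.26,0],[1,-0.2,0,-0.26,0],[1,-0.2,0,-0.26,0]]'|head -2
python3 - <<'E'
from h import *
L=LAB[:4]
V=[view('wrist',L,'f1','w11.png'),view('scene',L,'f2'),view('side',L,'f3')]
T={'clock':114,'house':38,'camera':-38,'lighthouse':-114}
t=np.radians(9.65)
for l in L:
    b=np.array([.473-np.sin(t)*T[l]/1e3,-.2121+np.cos(t)*T[l]/1e3])
    for fz in(None,.008):
        p,f=fit(l,V,[*b,.17,.008],fz); print(l,np.round(p,4),round(f,3),'off mm',np.round((p[:2]-b)*1e3,1))
E
```

```text
clock: 37.0
position: [0.454, -0.0998, 0.0295]
ee_rot: [-0.0, 0.645, 0.764, 0.0]
contact_force: [0.2, -0.2, -0.4]
width: 0.0852
gripper_force: 0.0
clock: 37.8
position: [0.4717, -0.2004, 0.1608]
wrist camera 0.85 [296. 262. 344. 340.]
wrist clock 0.89 [290.  15. 350. 112.]
wrist house 0.87 [289. 155. 348. 241.]
wrist lighthouse 0.81 [301. 356. 345. 443.]
scene camera 0.67 [205. 183. 235. 212.]
scene clock 0.94 [278. 192. 305. 227.]
scene house 0.71 [240. 185. 268. 219.]
scene lighthouse 0.97 [165. 173. 192. 206.]
side camera 0.71 [341. 171. 354. 195.]
side clock 0.8 [348. 202. 364. 234.]
side house 0.82 [346. 187. 359. 212.]
side lighthouse 0.77 [342. 148. 356. 178.]
camera [ 4.7960e-01 -2.4990e-01  8.2223e+00  5.3000e-03] 0.442 off mm [ 0.2 -0.3]
camera [ 0.4798 -0.2478  7.4423  0.008 ] 0.453 off mm [0.4 1.7]
clock [ 0.454  -0.099   8.2576  0.0101] 0.151 off mm [0.2 0.7]
clock [ 4.5380e-01 -9.8800e-02  9.1592e+00  8.0000e-03] 0.159 off mm [-0.1  0.9]
house [ 4.6650e-01 -1.7570e-01  9.6405e+00  5.4000e-03] 0.388 off mm [-0.1 -1. ]
house [ 4.6680e-01 -1.7520e-01  9.6358e+00  8.0000e-03] 0.394 off mm [ 0.2 -0.6]
lighthouse [ 4.9340e-01 -3.2810e-01  9.8589e+00  8.4000e-03] 0.168 off mm [ 1.2 -3.6]
lighthouse [ 0.4934 -0.328   3.0508  0.008 ] 0.169 off mm [ 1.3 -3.6]
```

View pics/w11.png

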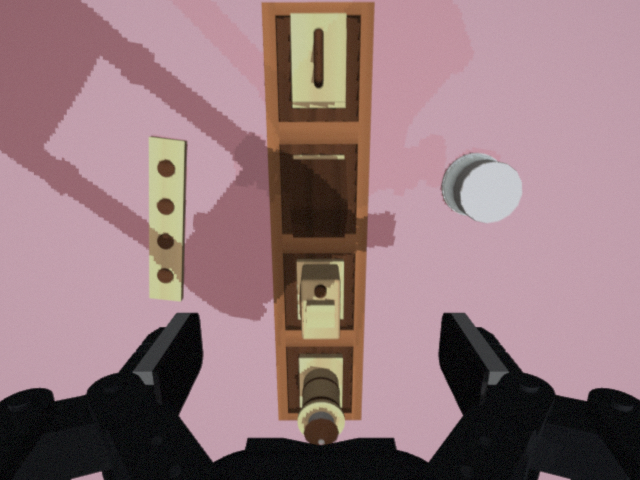

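All four are in their bays and square: clock (319,60), house (319,195), camera (320,295) and lighthouse (321,390). The arm is clear at z 0.16, so I'll hand in.

```bash
python3 -c "
from rig import manip
print(manip.sign_off())"
```

```text
the job is handed in; nothing more can be done
None
```

I moved all four miniatures to the display stand in reverse order (left to right from the robot's side: clock, house, camera, lighthouse), each standing upright and square in its own bay, and handed the job in at about 38 s with nothing tipped or dropped; the lighthouse sits roughly 3–4 mm off its bay's centre but well inside it.

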